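Change a house breaker panel over to the generator through its interlock

TASK

The house breaker panel lying on the kitchen island is to be set for running on the generator: put the main, solar and battery breakers fully off, slide the interlock plate fully up, then put the generator breaker fully on. A link hidden behind the cover lets those three go off in one order only, which differs from panel to panel, and plate and generator are blocked until their turn; so try each gently, feel whether it is blocked, and never push anything with more than about 20 N. Leave the branch breakers and the things lying around as they are, and let go at the end.

Things in the scene. Friction and masses are not known exactly. Their poses are not given: they have to be found in the camera images.
- panel: grey steel breaker panel, fixed, lying on its back: cover 330 x 240 mm, its face 92 mm above the worktop. Origin: centre of its underside, on the worktop. x runs to its upper end (main breaker), y to its left, z out of its front. Turned up to 0.4 rad about z. Hinges below are given as (x, y) in mm in this frame; each lies along x, 22 mm behind the cover face, and handles reach 42 mm from it.
- main (a joint): main breaker at the upper end: one black toggle, 36 mm wide (x), 10 mm thick. Hinge at (100, 0). 0 = fully off at its stop, leaning 0.28 rad to +y; 0.56 rad = fully on at its stop, leaning 0.28 rad to -y. Starts on (0.40 to 0.56). Until its turn the hidden link stops it hard at about 0.3 rad.
- main_tip (a point): middle of the outer end of the main toggle; 18 mm above the cover when fully off or on, 20 mm when upright. All handles move against friction (about 2.5 N at the tip), no spring, and stay wherever they are left.
- solar (a joint): solar breaker, left column: two toggles joined by one black handle tie 40 mm wide (x), 10 mm thick. Hinge at (52, 44). 0 = fully off at its stop, leaning 0.28 rad to +y (outward); 0.56 rad = fully on, leaning 0.28 rad to -y (inward). Starts on (0.40 to 0.56). Until its turn the hidden link stops it hard at about 0.3 rad.
- solar_tip (a point): middle of the outer end of the solar handle tie; 18 to 20 mm above the cover
- battery (a joint): battery breaker, right column, facing the solar breaker and like it: black handle tie 40 mm wide (x), 10 mm thick. Hinge at (52, -44). 0 = fully off at its stop, leaning 0.28 rad to -y (outward); 0.56 rad = fully on, leaning 0.28 rad to +y (inward). Starts on (0.40 to 0.56). Until its turn the hidden link stops it hard at about 0.3 rad.
- battery_tip (a point): middle of the outer end of the battery handle tie; 18 to 20 mm above the cover
- generator (a joint): generator breaker, right column, below the battery breaker: black handle tie 40 mm wide (x), 10 mm thick. Hinge at (-10, -44). 0 = fully off, leaning 0.28 rad to -y (outward); 0.56 rad = fully on at its stop, leaning 0.28 rad to +y (inward). It starts off, and is blocked at about 0.05 rad until the interlock plate is fully up.
- generator_tip (a point): middle of the outer end of the generator handle tie; 18 to 20 mm above the cover
- interlock (a joint): interlock: bare steel plate 83 mm long (x), 90 mm wide, its top 12 mm above the cover, sliding along x. 0 = down (lower edge at x = -57 mm), 0.070 m = fully up at its stop. Friction 4 N. Starts within 4 mm of down. Going up it meets the battery handle after 6 mm, solar after 27 mm, main after 56 mm, and is stopped hard by any that is 0.06 rad (2.5 mm at the tip) or more from its off stop.
- tab (a point): top middle of the interlock plate's thumb tab, on the face (-x) where it is pushed towards +x: 44 mm wide (y), 3 mm thick, folded up at the plate's lower edge, standing to 29 mm above the cover. With the plate down, 36 mm of cover is free on that side before the branch breakers.
- branch_l0 (a joint): branch breaker, left column, upper of two: single black toggle 14 mm wide, 10 mm thick, hinge at (-100, 44); on (about 0.55, leaning to the middle). Leave on.
- branch_l1 (a joint): branch breaker, left column, lower, hinge at (-125, 44). Leave on.
- branch_r0 (a joint): branch breaker, right column, upper of two, hinge at (-100, -44), mirrored. Leave on.
- branch_r1 (a joint): branch breaker, right column, lower, hinge at (-125, -44). Leave on.
- mug: white mug, 80 mm wide, 92 mm tall, standing on the worktop at the panel's left, its centre 80 to 140 mm off the edge; origin: centre of its underside
- jar: amber glass jar candle with a wooden cap, 68 mm wide, 85 mm tall, standing at the panel's right; origin: centre of its underside
- screwdriver: black-handled screwdriver, 210 mm long, lying on the worktop at the panel's right, nearer the robot than the jar; origin: middle of its underside

How it is judged:
By the outcome, as a careful person would: the job done as asked, in the order asked, and still so for the second after the job is handed in, with the robot touching nothing.
It also fails if it takes over 72 s, if anything falls off the work surface, if the arm or the gripper's body presses on something with over 40 N, if the wrist force passes 120 N, or if a joint passes its speed limit or range.

ROBOT

A 6-joint arm with a two-finger parallel gripper is mounted at the origin on the work surface. World frame = base frame: x ahead of the robot, y to its left, z up, the work surface at z = 0. Lengths are in mm, angles in rad, forces in N, time in s.
With the tool pointing down it reaches from about 400 to 925 mm from the base axis. Payload 12.5 kg.
Tool frame: the origin (TCP) lies on the centre line of the jaws, within the pads' length; the fingertips stand 14 mm ahead of it and the grasp point (between the pads) lies 5 mm behind it; z points along the fingers, y is the direction in which the jaws open and shut (so a half turn about z gives the same grasp; the last joint's range is limited). The gripper opens to 95 mm and grips with 3 to 60 N. Pads are 20 mm wide; open, the fingers measure 119 mm over their backs; the gripper's body (75 mm by 180 mm) begins 59 mm behind the grasp point.
Start: joints at [-1.248, 0.491, 1.559, -0, 1.092, -0.106], TCP at [259.886, -568.423, 228.661] pointing down, gripper open.
Joint ranges: [-3.1, 3.1], [-0.84, 2.19], [0.05, 2.79], [-1.13, 4.28], [0.06, 2.93], [-2.69, 2.69]. Speed limits (rad/s): [2.22, 2.22, 2.79, 3.14, 3.14, 3.14].

INTERFACE

Orientations are given as [roll, pitch, yaw] about the fixed x, y, z axes, in that order (R = Rz(yaw) Ry(pitch) Rx(roll)).
In Python, from cell import * gives the robot as it stands.
- The arm moves only by the tool play_rows, never from a script. Its argument "moves" is a list of rows, each a list of 7 numbers: the shift along the tool's x, y, z in m, then the turn, a rotation vector about the tool's x, y, z in rad, then the opening in per cent of the stroke, from 0 (shut) to 100 (fully open). In form: [[tx, ty, tz, ax, ay, az, claw], ...]. A call has 1 to 8 rows; each row shifts and turns the pose as measured when the row begins, along the tool's axes as they then stand; what a row does not reach is not made up. A row lasts 1/10 s, in which the tool goes at most 50 mm and 8.59 degrees, less where a joint would pass 70% of its speed; a pose out of reach is approached as far as the arm can. A call is refused whole if a number of a shift passes 0.05 or a number of a turn 0.15, either way. A call with a gripper value outside its range is refused whole. The fingers move at their own pace and stop on an object; the grip force is fixed at half the most. Time passes only in rows, so rows that do not move let the fingers close. It gives the time, the measured TCP pose, the force and the opening at its end, in the units of the state.
- state(): the state, without advancing time (a new reading comes with each control period).
- read_camera(name): name is "side" or "top" or "wrist"; returns a dict with "img" (480x640x3 uint8, red, green, blue), "fx", "fy", "cx", "cy" (pixels), "R" (3x3) and "t" (3): a world point X has camera coordinates R X + t. Camera axes: x right, y down, z forward; pixel columns grow to the right and rows downward; lengths in mm; the calibration is good to about 2 mm. The wrist camera is an equidistant fisheye: a pixel r from the principal point sees the ray r / f radians off the axis. A picture is of the moment at which its call begins. There is no depth.
- job_done(): hands the job in, once; it reports no verdict.
The state is a dict: "t": time; "joints": joint angles; "qvel": joint speeds; "tau": joint torques, N m; "eef_pos": TCP position; "tcp_rot": TCP orientation; "ft_force": force on the tool from outside, world axes, zero at the start; "moment": the same for the moment, N m; "opening": opening from 0.0 (shut) to 1.0 (fully open).
Only numpy, scipy, OpenCV 4.12 (cv2) and the standard library are available. Lean on these libraries where they do the work, as an engineer would, in place of code of your own. Each camera call takes 0.05 s, during which the arm holds its last target.

## Working session

There is one attempt and no reset: what is moved stays moved. The work goes in short steps, Python scripts to look and compute and a tool call to move; the robot and the scene stay as the last step left them, time stands still between calls to the robot, and variables do not carry over. Pictures are saved under pics/ and viewed, and the job is handed in when it is done.

Besides the shell and the picture viewer there is one more tool, called after "Emit:" as a command line: name --pt "numbers of a row" for each row, then --argument value for the rest. play_rows: Moves the arm, as the interface text tells. Its arguments: {"type":"object","properties":{"moves":{"type":"array"}},"required":["moves"]}

```bash
ls; mkdir -p pics
python3 - <<'E'
from cell import *
import cv2
s=state();print(s)
for n in("side","top","wrist"):
    c=read_camera(n);cv2.imwrite(f"pics/{n}0.png",c["img"][:,:,::-1])
    print(n,c["fx"],c["fy"],c["cx"],c["cy"],c["R"],c["t"])
E
```

```text
pics
{'t': 0.0, 'joints': array([-1.24757534e+00,  4.91550379e-01,  1.55947481e+00,  1.01630920e-06,
        1.09170523e+00, -1.05622079e-01]), 'qvel': array([-0.00074827, -0.00192246, -0.0006271 ,  0.00136558,  0.00176846,
        0.00133881]), 'tau': array([ 1.32789346e-04, -6.12635636e+01, -2.58184683e+01,  6.92254887e-02,
        4.82041959e-02, -2.83313716e-05]), 'eef_pos': array([ 259.81773734, -568.16974014,  228.05871477]), 'tcp_rot': array([-3.14046133e+00, -1.20845839e-04,  4.28842529e-01]), 'ft_force': array([ 0.29830717,  0.06673269, -0.24922162]), 'moment': array([ 0.00757937,  0.01274661, -0.01546422]), 'opening': 0.9976708849966155}
side 434.68466085855204 434.68466085855204 321.32201809406484 247.3734636526749 [[-0.99512546 -0.09852863 -0.00417362]
 [-0.06884951  0.72442513 -0.68590668]
 [ 0.07060492 -0.68227585 -0.72767754]] [583.87577434  94.05740937 853.66459015]
top 502.41740448813863 502.41740448813863 322.37167581182064 236.48789399458929 [[ 0.02179741 -0.99975604  0.00356942]
 [-0.99647985 -0.02201479 -0.08089045]
 [ 0.0809493  -0.00179365 -0.99671661]] [   3.37942703  573.63811294 1087.94501867]
wrist 371.64829954431775 371.64829954431775 316.2200062529199 241.72006116317337 [[ 4.16524201e-01 -9.09124194e-01 -8.89157344e-04]
 [-8.83463337e-01 -4.04997773e-01  2.35519290e-01]
 [-2.14476392e-01 -9.73139463e-02 -9.71869268e-01]] [-624.28110511  -28.15382347  389.60229575]
```

View pics/top0.png

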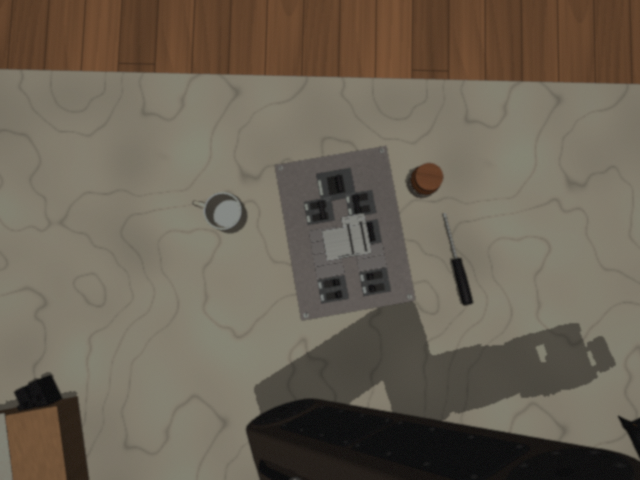

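View pics/side0.png

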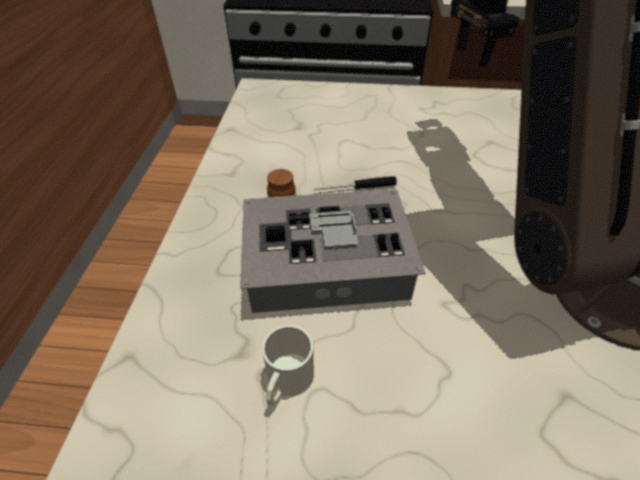

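View pics/wrist0.png

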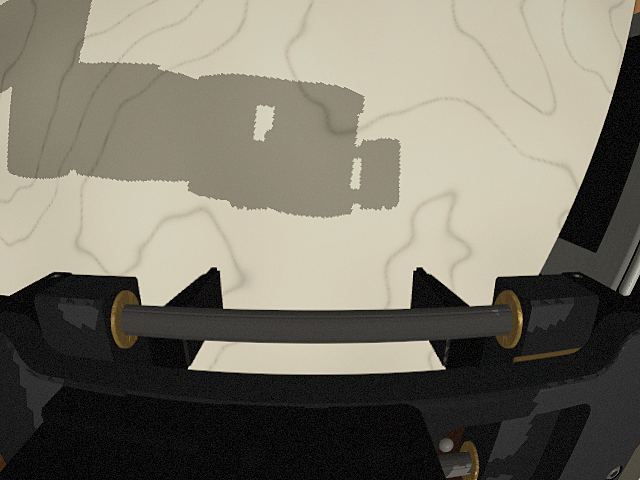

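```bash
cat > h.py <<'E'
from cell import *
import numpy as np, cv2
from scipy.optimize import least_squares
from scipy.spatial.transform import Rotation as Ro
def proj(c,X):
    X=np.atleast_2d(X); p=X@c["R"].T+c["t"]
    return np.c_[c["cx"]+c["fx"]*p[:,0]/p[:,2], c["cy"]+c["fy"]*p[:,1]/p[:,2]]
def projw(c,X):
    X=np.atleast_2d(X); p=X@c["R"].T+c["t"]
    rho=np.hypot(p[:,0],p[:,1]); th=np.arctan2(rho,p[:,2]); k=c["fx"]*th/np.maximum(rho,1e-9)
    return np.c_[c["cx"]+k*p[:,0], c["cy"]+k*p[:,1]]
def crop(img,x0,y0,x1,y1,s,name):
    cv2.imwrite("pics/"+name,cv2.resize(img[y0:y1,x0:x1,::-1],None,fx=s,fy=s,interpolation=cv2.INTER_CUBIC))
E
python3 - <<'E'
from h import *
c=read_camera("top");crop(c["img"],260,135,430,330,3,"topc.png")
c=read_camera("side");crop(c["img"],230,180,430,320,4,"sidec.png")
E
```

```text
(no output)
```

View pics/topc.png

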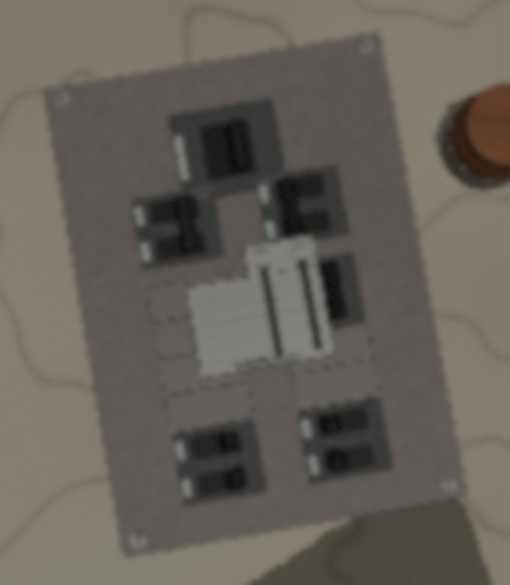

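View pics/sidec.png

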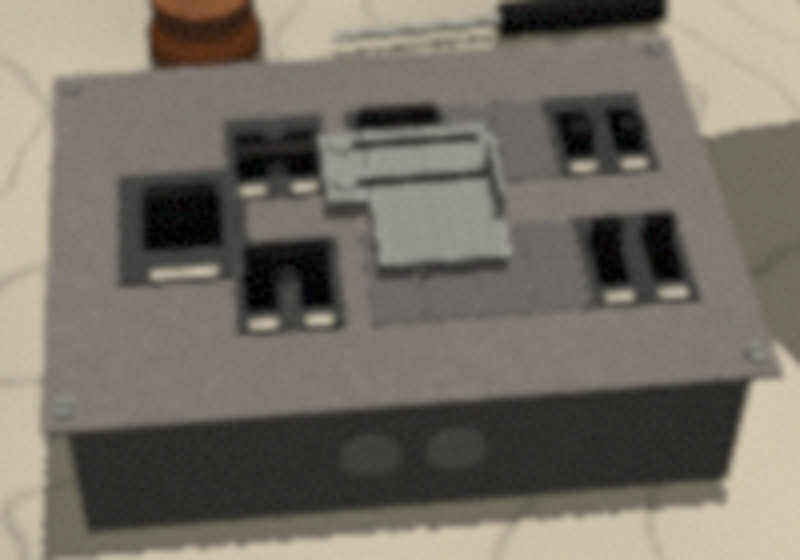

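Run:
```python
from h import *
T=read_camera("top");S=read_camera("side")
tp=np.array([[45,90],[378,36],[467,496],[123,555]])/3+[260,135]-1/3
sp=np.array([[45,432],[57,80],[668,38],[778,376]])/4+[230,180]-.375
B=np.array([[165,120],[165,-120],[-165,-120],[-165,120.]])
def pts(p):
    a=p[2];R=np.array([[np.cos(a),-np.sin(a)],[np.sin(a),np.cos(a)]])
    return np.c_[B@R.T+p[:2],np.full(4,p[3])]
f=lambda p:np.r_[(proj(T,pts(p))-tp).ravel(),(proj(S,pts(p))-sp).ravel()]
r=least_squares(f,[650,0,0.1,92]);print(r.x,r.fun.reshape(-1,2).round(1))
def ft(p): return (proj(T,pts([*p,92]))-tp).ravel()
print(least_squares(ft,r.x[:3]).x)
def ft(p): return (proj(S,pts([*p,92]))-sp).ravel()
print(least_squares(ft,r.x[:3]).x)
```

```text
[ 5.78857832e+02 -2.96841455e+01  1.93859580e-01  8.71580071e+01] [[ 0.   0.1]
 [ 1.  -0.9]
 [ 0.3  0.4]
 [ 0.3  0.9]
 [-1.1  0.8]
 [-0.4 -0.3]
 [-0.1  0.3]
 [ 0.9  0.5]]
[ 5.78751610e+02 -2.86440697e+01  1.93476961e-01]
[ 5.78285039e+02 -2.67851148e+01  1.94712832e-01]
```

```bash
cat >> h.py <<'E'
P0=np.array([578.6,-28.2,92.]);YAW=0.194
def w2p(X): return Ro.from_euler('z',YAW).inv().apply(np.array(X)-P0)   # z above cover
def p2w(X): return Ro.from_euler('z',YAW).apply(np.array(X,float))+P0
def st():
    s=state();tip=s["eef_pos"]+Ro.from_euler('xyz',s["tcp_rot"]).apply([0,0,14])
    F=Ro.from_euler('z',YAW).inv().apply(s["ft_force"])
    print("t %.2f tip(panel)"%s["t"],w2p(tip).round(1),"F(panel)",F.round(1),"rpy",s["tcp_rot"].round(3),"op %.2f"%s["opening"])
    return s
def plan(tip_panel,yaw=YAW+np.pi/2,n=None,step=40):
    """rows to bring fingertip centre to panel-frame point, tool straight down"""
    s=state();R=Ro.from_euler('xyz',s["tcp_rot"]);p=s["eef_pos"]
    Rt=Ro.from_euler('xyz',[np.pi,0,yaw]); pt=p2w(tip_panel)+[0,0,14]
    rv=(R.inv()*Rt).as_rotvec()
    n=n or int(max(np.ceil(np.linalg.norm(pt-p)/step),np.ceil(np.linalg.norm(rv)/0.13)))
    for i in range(n):
        Ri=R*Ro.from_rotvec(rv*i/n); d=Ri.inv().apply((pt-p)/n)/1000
        print(i,d.round(4),(rv/n).round(3))
E
python3 - <<'E'
from h import *
st();plan([20,0,190])
E
```

```text
t 0.35 tip(panel) [-416.9 -468.6  122.5] F(panel) [-0.6  0.3  0.1] rpy [-3.141 -0.     0.429] op 1.00
0 [ 0.0314 -0.0208 -0.004 ] [-0.    -0.    -0.079]
1 [ 0.0329 -0.0183 -0.004 ] [-0.    -0.    -0.079]
2 [ 0.0343 -0.0157 -0.004 ] [-0.    -0.    -0.079]
3 [ 0.0354 -0.0129 -0.004 ] [-0.    -0.    -0.079]
4 [ 0.0363 -0.0101 -0.004 ] [-0.    -0.    -0.079]
5 [ 0.037  -0.0072 -0.004 ] [-0.    -0.    -0.079]
6 [ 0.0374 -0.0043 -0.004 ] [-0.    -0.    -0.079]
7 [ 0.0377 -0.0013 -0.004 ] [-0.    -0.    -0.079]
8 [ 0.0377  0.0016 -0.004 ] [-0.    -0.    -0.079]
9 [ 0.0374  0.0046 -0.004 ] [-0.    -0.    -0.079]
10 [ 0.0369  0.0075 -0.004 ] [-0.    -0.    -0.079]
11 [ 0.0362  0.0104 -0.004 ] [-0.    -0.    -0.079]
12 [ 0.0353  0.0132 -0.004 ] [-0.    -0.    -0.079]
13 [ 0.0342  0.0159 -0.004 ] [-0.    -0.    -0.079]
14 [ 0.0328  0.0186 -0.004 ] [-0.    -0.    -0.079]
15 [ 0.0312  0.0211 -0.004 ] [-0.    -0.    -0.079]
16 [ 0.0295  0.0235 -0.004 ] [-0.    -0.    -0.079]
```

Emit:
play_rows --pt "0.031 -0.021 -0.004 0 0 -0.079 0" --pt "0.033 -0.018 -0.004 0 0 -0.079 0" --pt "0.034 -0.016 -0.004 0 0 -0.079 0" --pt "0.035 -0.013 -0.004 0 0 -0.079 0" --pt "0.036 -0.01 -0.004 0 0 -0.079 0" --pt "0.037 -0.007 -0.004 0 0 -0.079 0" --pt "0.037 -0.004 -0.004 0 0 -0.079 0" --pt "0.038 -0.001 -0.004 0 0 -0.079 0"

```text
t: 1.15
eef_pos: [418.7, -306.2, 260.4]
tcp_rot: [-3.141, -0.0, 1.078]
ft_force: [0.2, -0.9, 0.2]
opening: 0.383
```

Run:
```python
from h import *
st();plan([20,0,190])
```

```text
t 1.15 tip(panel) [-210.5 -242.   154.4] F(panel) [ 0.  -0.9  0.2] rpy [-3.141 -0.     1.078] op 0.38
0 [ 0.037   0.0027 -0.0039] [-0.    -0.    -0.076]
1 [ 0.0367  0.0056 -0.0039] [-0.    -0.    -0.076]
2 [ 0.0362  0.0083 -0.0039] [-0.    -0.    -0.076]
3 [ 0.0354  0.0111 -0.004 ] [-0.    -0.    -0.076]
4 [ 0.0345  0.0137 -0.004 ] [-0.    -0.    -0.076]
5 [ 0.0333  0.0163 -0.004 ] [-0.    -0.    -0.076]
6 [ 0.032   0.0188 -0.004 ] [-0.    -0.    -0.076]
7 [ 0.0305  0.0212 -0.004 ] [-0.    -0.    -0.076]
8 [ 0.0288  0.0235 -0.004 ] [-0.    -0.    -0.076]
```

Emit:
play_rows --pt "0.041 0.003 -0.004 0 0 -0.085 0" --pt "0.041 0.006 -0.004 0 0 -0.085 0" --pt "0.041 0.01 -0.004 0 0 -0.085 0" --pt "0.04 0.013 -0.004 0 0 -0.085 0" --pt "0.039 0.016 -0.004 0 0 -0.085 0" --pt "0.038 0.019 -0.004 0 0 -0.085 0" --pt "0.036 0.022 -0.004 0 0 -0.085 0" --pt "0.034 0.024 -0.004 0 0 -0.085 0"

```text
t: 1.95
eef_pos: [593.9, -4.5, 295.0]
tcp_rot: [3.14, 0.001, 1.786]
ft_force: [0.2, -0.8, -0.1]
opening: 0.006
```

Run:
```python
from h import *
st();c=read_camera("wrist");cv2.imwrite("pics/w1.png",c["img"][:,:,::-1]); print(-c["R"].T@c["t"])
import pickle;pickle.dump(c,open("w1.pkl","wb"))
c["img"]=c["img"].copy()
for p in [[165,120,0],[165,-120,0],[-165,-120,0],[-165,120,0],[-57,0,29],[-57,22,29],[-57,-22,29]]:
    u=projw(c,p2w(p))[0];print(p,u.round(1)); cv2.circle(c["img"],tuple(int(round(v)) for v in u),3,(255,0,0),1)
cv2.imwrite("pics/w1a.png",c["img"][:,:,::-1])
```

```text
t 1.95 tip(panel) [ 19.6  20.3 189. ] F(panel) [ 0.  -0.8 -0.1] rpy [3.140e+00 1.000e-03 1.786e+00] op 0.01
[578.71606358  59.83515476 451.57729505]
[165, 120, 0] [463.2 127.7]
[165, -120, 0] [440.7 344.9]
[-165, -120, 0] [156.  337.3]
[-165, 120, 0] [139.6 123.7]
[-57, 0, 29] [234.3 246.1]
[-57, 22, 29] [233.6 222.9]
[-57, -22, 29] [235.1 268.6]
```

View pics/w1a.png

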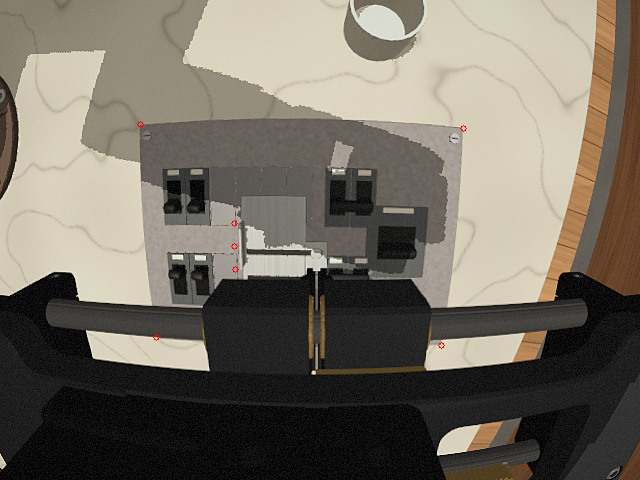

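Run:
```python
from h import *
plan([100,-40,30],step=45)
```

```text
0 [-0.0133  0.015   0.032 ] [0.001 0.    0.006]
1 [-0.0132  0.0151  0.032 ] [0.001 0.    0.006]
2 [-0.0131  0.0152  0.0319] [0.001 0.    0.006]
3 [-0.0131  0.0153  0.0319] [0.001 0.    0.006]
4 [-0.013   0.0154  0.0319] [0.001 0.    0.006]
```

Emit:
play_rows --pt "-0.013 0.015 0.032 0.001 0 0.005 0" --pt "-0.013 0.015 0.032 0.001 0 0.005 0" --pt "-0.013 0.015 0.032 0 0 0.005 0" --pt "-0.013 0.015 0.032 0 0 0.005 0" --pt "-0.013 0.015 0.032 0 0 0.005 0" --pt "0 0 0 0 0 0 0"

```text
t: 2.6
eef_pos: [688.8, -44.5, 131.7]
tcp_rot: [3.135, 0.001, 1.775]
ft_force: [-0.8, 0.4, -0.4]
opening: 0.0
```

Run:
```python
from h import *
st();plan([100,-40,8])
c=read_camera("side");crop(c["img"],200,120,440,320,3,"s2.png")
```

```text
t 2.60 tip(panel) [105.  -37.2  25.7] F(panel) [-0.7  0.5 -0.4] rpy [3.135e+00 1.000e-03 1.775e+00] op 0.00
0 [-0.0027 -0.0051  0.0177] [0.007 0.001 0.01 ]
```

View pics/s2.png

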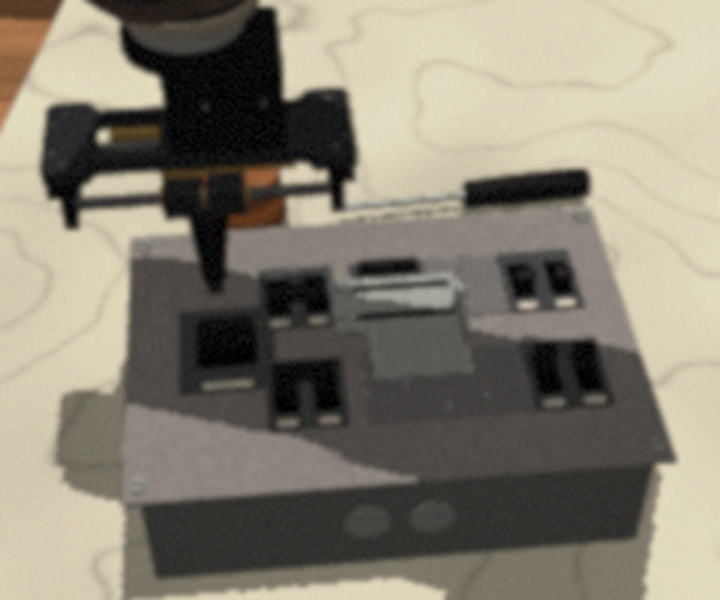

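Emit:
play_rows --pt "-0.003 -0.004 0.01 0.006 0 0.01 0" --pt "0 0 0.007 0 0 0 0" --pt "0 0 0 0 0 0 0"

```text
t: 2.95
eef_pos: [685.1, -47.4, 119.7]
tcp_rot: [3.136, 0.003, 1.765]
ft_force: [-0.0, -0.8, 0.1]
opening: 0.002
```

Run:
```python
from h import *
st()
```

```text
t 2.95 tip(panel) [100.9 -39.4  13.7] F(panel) [-0.2 -0.7  0.1] rpy [3.136e+00 3.000e-03 1.765e+00] op 0.00
```

Emit:
play_rows --pt "0.004 0 0.006 0.005 0 0 0" --pt "0.004 0 0.001 0 0 0 0" --pt "0 0 0 0 0 0 0"

```text
t: 3.25
eef_pos: [683.6, -38.4, 114.5]
tcp_rot: [3.138, 0.004, 1.765]
ft_force: [-0.3, -0.3, -0.7]
opening: 0.006
```

Run:
```python
from h import *
st()
```

```text
t 3.25 tip(panel) [101.1 -30.3   8.5] F(panel) [-0.3 -0.2 -0.7] rpy [3.138 0.004 1.765] op 0.01
```

Now feel the main: small pushes to +y.

Emit:
play_rows --pt "0.002 0 0 0 0 0 0" --pt "0.002 0 0 0 0 0 0" --pt "0.002 0 0 0 0 0 0"

```text
t: 3.55
eef_pos: [682.6, -32.0, 115.2]
tcp_rot: [3.137, 0.005, 1.766]
ft_force: [0.6, -2.5, 0.8]
opening: 0.006
```

Emit:
play_rows --pt "0.002 0 0 0 0 0 0" --pt "0.002 0 0 0 0 0 0"

```text
t: 3.75
eef_pos: [682.1, -28.7, 115.9]
tcp_rot: [3.136, 0.006, 1.766]
ft_force: [-0.7, -3.2, 4.0]
opening: 0.004
```

Emit:
play_rows --pt "0.002 0 0 0 0 0 0" --pt "0.002 0 0 0 0 0 0"

```text
t: 3.95
eef_pos: [681.5, -25.0, 116.3]
tcp_rot: [3.136, 0.007, 1.766]
ft_force: [-0.6, -4.7, 2.4]
opening: 0.006
```

Run:
```python
from h import *
st()
```

```text
t 3.95 tip(panel) [101.7 -16.8  10.3] F(panel) [-1.5 -4.5  2.4] rpy [3.136 0.007 1.766] op 0.01
```

Emit:
play_rows --pt "0.0015 0 0.001 0 0 0 0"

```text
t: 4.05
eef_pos: [681.4, -23.5, 115.6]
tcp_rot: [3.135, 0.007, 1.766]
ft_force: [0.6, -4.8, 3.4]
opening: 0.004
```

Emit:
play_rows --pt "0.0015 0 0.001 0 0 0 0"

```text
t: 4.15
eef_pos: [681.3, -22.1, 114.7]
tcp_rot: [3.134, 0.008, 1.766]
ft_force: [0.3, -3.8, 2.7]
opening: 0.006
```

Emit:
play_rows --pt "0.0015 0 0.001 0 0 0 0"

```text
t: 4.25
eef_pos: [681.2, -20.6, 113.7]
tcp_rot: [3.134, 0.008, 1.766]
ft_force: [-0.1, -4.2, 4.7]
opening: 0.004
```

Run:
```python
from h import *
st()
```

```text
t 4.25 tip(panel) [102.3 -12.4   7.7] F(panel) [-0.9 -4.1  4.7] rpy [3.134 0.008 1.766] op 0.00
```

Emit:
play_rows --pt "0.0015 0 0 0 0 0 0"

```text
t: 4.35
eef_pos: [681.0, -19.1, 113.6]
tcp_rot: [3.134, 0.008, 1.765]
ft_force: [0.8, -4.5, 2.3]
opening: 0.007
```

Emit:
play_rows --pt "0.0015 0 0 0 0 0 0"

```text
t: 4.45
eef_pos: [680.6, -17.6, 113.6]
tcp_rot: [3.134, 0.008, 1.765]
ft_force: [-0.4, -4.5, 2.3]
opening: 0.005
```

Emit:
play_rows --pt "0.0015 0 0 0 0 0 0"

```text
t: 4.55
eef_pos: [680.3, -15.9, 113.5]
tcp_rot: [3.134, 0.008, 1.766]
ft_force: [0.7, -7.2, 2.9]
opening: 0.004
```

Run:
```python
from h import *
st()
c=read_camera("side");crop(c["img"],230,160,430,310,4,"s3.png")
```

```text
t 4.55 tip(panel) [102.3  -7.7   7.5] F(panel) [-0.7 -7.2  2.9] rpy [3.134 0.008 1.766] op 0.00
```

View pics/s3.png

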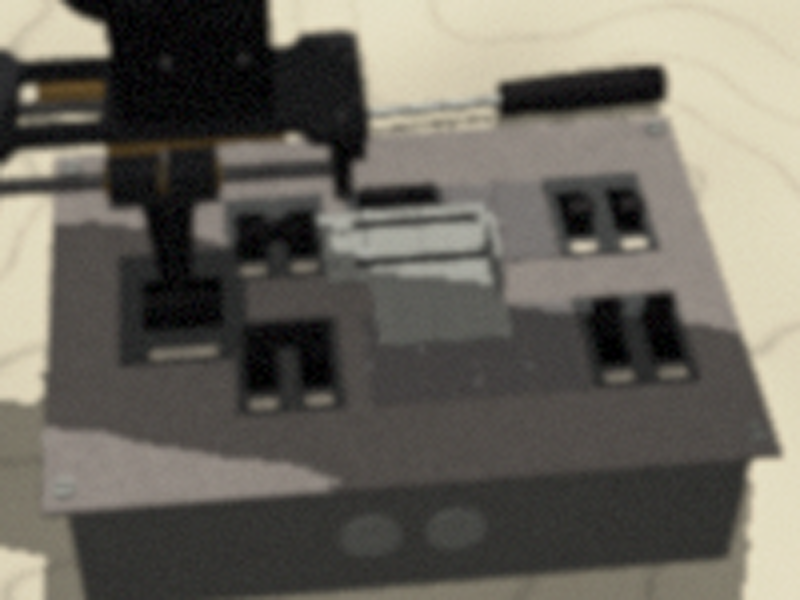

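Emit:
play_rows --pt "0.0015 0 0 0 0 0 0"

```text
t: 4.7
eef_pos: [680.3, -15.5, 113.5]
tcp_rot: [3.133, 0.011, 1.766]
ft_force: [2.0, -16.3, 2.2]
opening: 0.004
```

Emit:
play_rows --pt "0.001 0 0 0 0 0 0"

```text
t: 4.8
eef_pos: [680.3, -15.6, 113.5]
tcp_rot: [3.133, 0.012, 1.766]
ft_force: [0.3, -10.6, 1.5]
opening: 0.006
```

Run:
```python
from h import *
st()
```

```text
t 4.80 tip(panel) [102.4  -7.5   7.6] F(panel) [ -1.8 -10.4   1.5] rpy [3.133 0.012 1.766] op 0.01
```

Emit:
play_rows --pt "-0.008 0 0 0.005 -0.01 0 0" --pt "-0.002 0 -0.02 0 0 0 0" --pt "0 0 -0.04 0 0 0 0" --pt "0.008 -0.025 0 0 0 0 0" --pt "0.008 -0.025 0 0 0 0 0" --pt "0 0 0 0 0 0 0"

```text
t: 5.4
eef_pos: [626.5, -16.1, 172.1]
tcp_rot: [-3.137, 0.017, 1.766]
ft_force: [0.6, -0.3, 0.3]
opening: 0.008
```

Run:
```python
from h import *
st();plan([52,5,8])
c=read_camera("side");crop(c["img"],230,160,430,310,4,"s4.png")
c=read_camera("wrist");crop(c["img"],100,60,500,360,2,"w4.png")
```

```text
t 5.40 tip(panel) [49.3  2.4 66.1] F(panel) [ 0.5 -0.4  0.3] rpy [-3.137  0.017  1.766] op 0.01
0 [0.0017 0.0014 0.029 ] [-0.002  0.009  0.   ]
1 [0.0014 0.0014 0.029 ] [-0.002  0.009  0.   ]
```

View pics/s4.png

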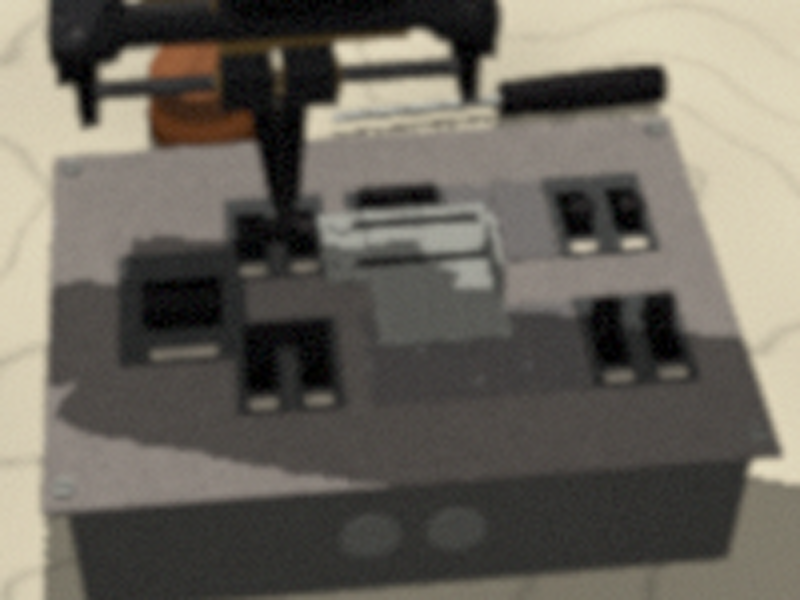

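View pics/w4.png

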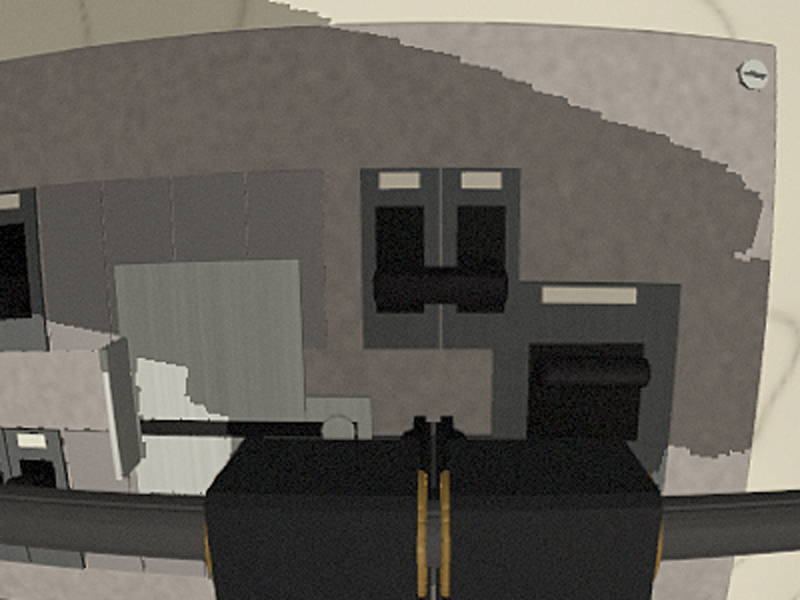

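```bash
cat >> h.py <<'E'
def handle(name,q):
    x,y,s={"main":(100,0,1),"solar":(52,44,1),"battery":(52,-44,-1),"generator":(-10,-44,-1)}[name]
    l=0.28-q
    return [x,y+s*42*np.sin(l),-22+42*np.cos(l)]
E
python3 - <<'E'
from h import *
c=read_camera("wrist")
for n in("main","solar"):
  for q in(0,.15,.3,.45,.56): print(n,q,projw(c,p2w(handle(n,q))).round(1)[0],(projw(c,p2w(handle(n,q)))[0]-[100,60])*2)
E
```

```text
main 0 [397.1 245.3] [594.11963589 370.64637182]
main 0.15 [396.9 255.5] [593.78428074 391.07923712]
main 0.3 [396.4 265.4] [592.73964007 410.84296196]
main 0.45 [395.5 274.6] [591.04492222 429.25748032]
main 0.56 [394.7 280.8] [589.44117918 441.56270593]
solar 0 [319.1 172.1] [438.2561205  224.19278183]
solar 0.15 [319.1 182.8] [438.21747037 245.59617132]
solar 0.3 [319.1 193.6] [438.16120561 267.14730938]
solar 0.45 [319. 204.] [438.08964221 288.05172677]
solar 0.56 [319.  211.3] [438.02931595 302.53744491]
```

Main is fully off (tip at crop row 372; 371 predicted for 0). Now solar.

Emit:
play_rows --pt "0.002 0.002 0.03 -0.002 0.01 0 0" --pt "0.002 0.001 0.027 -0.002 0.007 0 0" --pt "0.002 0 0.002 0 0 0 0" --pt "0 0 0 0 0 0 0"

```text
t: 5.95
eef_pos: [634.5, -10.9, 110.4]
tcp_rot: [3.139, 0.0, 1.765]
ft_force: [-0.9, -0.7, 0.6]
opening: 0.009
```

Run:
```python
from h import *
st()
```

```text
t 5.95 tip(panel) [58.2  6.2  4.4] F(panel) [-1.  -0.5  0.6] rpy [3.139 0.    1.765] op 0.01
```

Emit:
play_rows --pt "0.005 -0.006 -0.004 0 0 0 0" --pt "0.004 0 0 0 0 0 0" --pt "0 0 0 0 0 0 0"

```text
t: 6.25
eef_pos: [627.4, -2.6, 117.0]
tcp_rot: [3.137, 0.001, 1.765]
ft_force: [-0.2, -0.6, 0.4]
opening: 0.005
```

Emit:
play_rows --pt "0.002 0 0 0 0 0 0" --pt "0.002 0 0 0 0 0 0" --pt "0.002 0 0 0 0 0 0"

```text
t: 6.55
eef_pos: [626.8, 3.4, 118.8]
tcp_rot: [3.134, 0.003, 1.765]
ft_force: [0.1, -3.5, 0.5]
opening: 0.003
```

Run:
```python
from h import *
st()
```

```text
t 6.55 tip(panel) [53.5 21.7 12.8] F(panel) [-0.6 -3.5  0.5] rpy [3.134e+00 3.000e-03 1.765e+00] op 0.00
```

Emit:
play_rows --pt "0.0015 0 0.002 0.002 0 0 0" --pt "0.0015 0 0.002 0.002 0 0 0" --pt "0.0015 0 0.001 0.001 0 0 0"

```text
t: 6.85
eef_pos: [626.7, 7.3, 114.4]
tcp_rot: [3.137, 0.005, 1.765]
ft_force: [-0.0, -3.9, 2.2]
opening: 0.006
```

Emit:
play_rows --pt "0.0012 0 0 0 0 0 0"

```text
t: 6.95
eef_pos: [626.5, 8.5, 114.2]
tcp_rot: [3.138, 0.005, 1.765]
ft_force: [-0.3, -2.6, 2.8]
opening: 0.007
```

Emit:
play_rows --pt "0.0012 0 0 0 0 0 0"

```text
t: 7.05
eef_pos: [626.3, 9.7, 114.2]
tcp_rot: [3.138, 0.005, 1.765]
ft_force: [0.4, -4.3, 2.7]
opening: 0.007
```

Run:
```python
from h import *
st()
```

```text
t 7.05 tip(panel) [54.2 27.9  8.2] F(panel) [-0.4 -4.3  2.7] rpy [3.138 0.005 1.765] op 0.01
```

Emit:
play_rows --pt "0.0012 0 0 0 0 0 0"

```text
t: 7.15
eef_pos: [626.1, 10.8, 114.2]
tcp_rot: [3.138, 0.005, 1.765]
ft_force: [-0.3, -3.9, 3.0]
opening: 0.006
```

Emit:
play_rows --pt "0.001 0 0 0 0 0 0"

```text
t: 7.25
eef_pos: [625.9, 11.8, 114.3]
tcp_rot: [3.138, 0.005, 1.765]
ft_force: [-0.3, -3.7, 3.9]
opening: 0.004
```

Emit:
play_rows --pt "0.001 0 0 0 0 0 0"

```text
t: 7.35
eef_pos: [625.7, 12.9, 114.3]
tcp_rot: [3.138, 0.005, 1.765]
ft_force: [-0.2, -4.0, 1.9]
opening: 0.005
```

Run:
```python
from h import *
st()
```

```text
t 7.35 tip(panel) [54.2 31.1  8.3] F(panel) [-0.9 -3.9  1.9] rpy [3.138 0.005 1.765] op 0.00
```

Emit:
play_rows --pt "0.0013 0 0 0 0 0 0" --pt "0.0013 0 0 0 0 0 0"

```text
t: 7.55
eef_pos: [625.2, 15.6, 114.3]
tcp_rot: [3.137, 0.005, 1.765]
ft_force: [0.4, -3.7, 1.0]
opening: 0.005
```

Emit:
play_rows --pt "0.0012 0 0 0 0 0 0"

```text
t: 7.65
eef_pos: [624.9, 16.9, 114.2]
tcp_rot: [3.138, 0.005, 1.765]
ft_force: [-0.3, -3.4, 2.1]
opening: 0.005
```

Emit:
play_rows --pt "0.001 0 0 0 0 0 0"

```text
t: 7.75
eef_pos: [624.7, 17.9, 114.1]
tcp_rot: [3.138, 0.005, 1.765]
ft_force: [2.1, -6.3, 1.5]
opening: 0.002
```

Emit:
play_rows --pt "0.001 0 0 0 0 0 0"

```text
t: 7.85
eef_pos: [624.7, 18.3, 114.1]
tcp_rot: [3.137, 0.007, 1.766]
ft_force: [1.5, -12.5, 1.6]
opening: 0.006
```

Run:
```python
from h import *
st()
```

```text
t 7.85 tip(panel) [54.3 36.6  8.1] F(panel) [ -1.  -12.6   1.6] rpy [3.137 0.007 1.766] op 0.01
```

Emit:
play_rows --pt "-0.02 -0.001 0 0 -0.005 0 0" --pt "-0.02 -0.001 0 0 0 0 0" --pt "-0.006 0 0 0 0 0 0" --pt "0 0 0 0 0 0 0"

```text
t: 8.25
eef_pos: [631.2, -29.2, 113.6]
tcp_rot: [3.14, 0.009, 1.766]
ft_force: [0.2, -0.0, -0.5]
opening: 0.001
```

Run:
```python
from h import *
st()
c=read_camera("wrist");crop(c["img"],100,60,500,360,2,"w5.png")
print((projw(c,p2w(handle("solar",0)))[0]-[100,60])*2,(projw(c,p2w(handle("solar",0.1)))[0]-[100,60])*2)
```

```text
t 8.25 tip(panel) [ 51.4 -11.2   7.6] F(panel) [ 0.2 -0.1 -0.5] rpy [3.14  0.009 1.766] op 0.00
[439.85908449 182.78296396] [439.85614486 201.99858909]
```

View pics/w5.png

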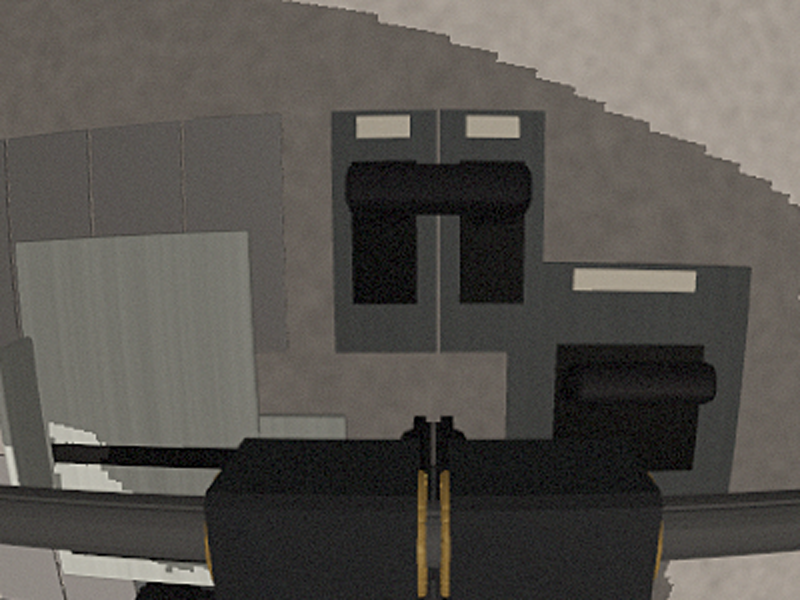

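Solar's tie now lies at its outward stop (row ≈185; predicted 183), main still off. Now battery, pushing to −y.

Emit:
play_rows --pt "-0.002 0 0 0 -0.005 0 0" --pt "-0.002 0 0 0 0 0 0" --pt "-0.002 0 0 0 0 0 0" --pt "-0.002 0 0 0 0 0 0"

```text
t: 8.7
eef_pos: [632.3, -35.2, 113.5]
tcp_rot: [3.14, 0.014, 1.768]
ft_force: [-0.4, 3.0, 1.5]
opening: 0.001
```

Emit:
play_rows --pt "-0.0015 0 0 0 0 0 0" --pt "-0.0015 0 0 0 0 0 0"

```text
t: 8.9
eef_pos: [632.8, -37.4, 113.9]
tcp_rot: [3.14, 0.013, 1.768]
ft_force: [-1.5, 4.3, 1.8]
opening: 0.007
```

Emit:
play_rows --pt "-0.0013 0 0 0 0 0 0" --pt "-0.0013 0 0 0 0 0 0"

```text
t: 9.1
eef_pos: [633.3, -39.7, 114.2]
tcp_rot: [3.14, 0.013, 1.768]
ft_force: [-1.3, 3.7, 3.2]
opening: 0.002
```

Emit:
play_rows --pt "-0.001 0 0 0 0 0 0"

```text
t: 9.2
eef_pos: [633.5, -40.7, 114.3]
tcp_rot: [3.14, 0.013, 1.768]
ft_force: [-0.9, 4.5, 3.3]
opening: 0.006
```

Run:
```python
from h import *
st()
```

```text
t 9.20 tip(panel) [ 51.5 -23.1   8.3] F(panel) [-0.   4.6  3.3] rpy [3.14  0.013 1.768] op 0.01
```

Emit:
play_rows --pt "-0.0013 0 0 0 -0.003 0 0" --pt "-0.0013 0 0 0 -0.003 0 0" --pt "-0.0013 0 0 0 0 0 0"

```text
t: 9.5
eef_pos: [634.5, -44.9, 114.4]
tcp_rot: [3.14, 0.019, 1.768]
ft_force: [-0.4, 4.7, 2.1]
opening: 0.007
```

Emit:
play_rows --pt "-0.001 0 0 0 0 0 0"

```text
t: 9.6
eef_pos: [634.7, -46.0, 114.4]
tcp_rot: [3.14, 0.019, 1.768]
ft_force: [-1.3, 4.0, 2.8]
opening: 0.001
```

Emit:
play_rows --pt "-0.001 0 0 0 0 0 0"

```text
t: 9.7
eef_pos: [634.9, -47.0, 114.5]
tcp_rot: [3.14, 0.019, 1.768]
ft_force: [-0.9, 3.6, 3.0]
opening: 0.007
```

Emit:
play_rows --pt "-0.001 0 0 0 0 0 0"

```text
t: 9.8
eef_pos: [635.1, -48.0, 114.4]
tcp_rot: [3.14, 0.019, 1.768]
ft_force: [-0.8, 3.0, 3.1]
opening: 0.005
```

Run:
```python
from h import *
st()
```

```text
t 9.80 tip(panel) [ 51.6 -30.6   8.4] F(panel) [-0.2  3.1  3.1] rpy [3.14  0.019 1.768] op 0.00
```

Emit:
play_rows --pt "-0.0013 0 0 0 0 0 0" --pt "-0.0013 0 0 0 0 0 0" --pt "-0.0013 0 0 0 0 0 0"

```text
t: 10.1
eef_pos: [635.9, -52.1, 114.5]
tcp_rot: [3.14, 0.019, 1.768]
ft_force: [-0.7, 2.2, 1.3]
opening: 0.008
```

Emit:
play_rows --pt "-0.001 0 0 0 0 0 0"

```text
t: 10.2
eef_pos: [636.1, -53.3, 114.4]
tcp_rot: [3.14, 0.019, 1.768]
ft_force: [-0.3, 3.3, 1.4]
opening: 0.0
```

Emit:
play_rows --pt "-0.001 0 0 0 0 0 0"

```text
t: 10.3
eef_pos: [636.2, -54.1, 114.3]
tcp_rot: [3.14, 0.018, 1.768]
ft_force: [-0.3, 9.6, 2.2]
opening: 0.002
```

Run:
```python
from h import *
st()
```

```text
t 10.30 tip(panel) [ 51.6 -36.8   8.3] F(panel) [1.6 9.5 2.2] rpy [3.14  0.018 1.768] op 0.00
```

Emit:
play_rows --pt "-0.001 0 0 0 0 0 0"

```text
t: 10.4
eef_pos: [636.3, -54.3, 114.3]
tcp_rot: [3.14, 0.017, 1.767]
ft_force: [-0.8, 11.7, 3.3]
opening: 0.003
```

Emit:
play_rows --pt "0.01 0 0 0 0.01 0 0" --pt "0.01 0 0 0 0.008 0 0" --pt "0.008 0 -0.02 0 0 0 0" --pt "0.006 0 -0.04 0 0 0 0" --pt "0 -0.04 0 0 0 0 0" --pt "0 -0.045 0 0 0 0 0" --pt "0 -0.03 0 0 0 0 0" --pt "0 0 0 0 0 0 0"

```text
t: 11.2
eef_pos: [512.4, -41.3, 174.6]
tcp_rot: [3.141, -0.001, 1.77]
ft_force: [0.1, -0.0, -1.0]
opening: 0.005
```

Run:
```python
from h import *
st();plan([-80,0,17])
c=read_camera("side");crop(c["img"],230,160,430,310,4,"s6.png")
c=read_camera("wrist");crop(c["img"],100,60,500,360,2,"w6.png")
for n in("main","solar","battery"):
  for cc,pj in((c,projw),):
    for q in(0,.1,.3): print(n,q,(pj(cc,p2w(handle(n,q)))[0]-[100,60])*2)
```

```text
t 11.20 tip(panel) [-67.5  -0.1  68.6] F(panel) [ 0.1 -0.  -1. ] rpy [ 3.141e+00 -1.000e-03  1.770e+00] op 0.00
0 [ 0.0001 -0.0063  0.0258] [ 0.    -0.     0.003]
1 [ 0.0001 -0.0063  0.0258] [ 0.    -0.     0.003]
main 0 [901.4448939  366.89142073]
main 0.1 [901.28744383 378.70782578]
main 0.3 [898.82247666 401.82961081]
solar 0 [800.58488469 233.94125597]
solar 0.1 [801.15256061 246.74124525]
solar 0.3 [800.29430104 272.61164375]
battery 0 [761.41164905 547.95724568]
battery 0.1 [764.34927649 539.03902684]
battery 0.3 [768.96618426 518.72992346]
```

View pics/s6.png

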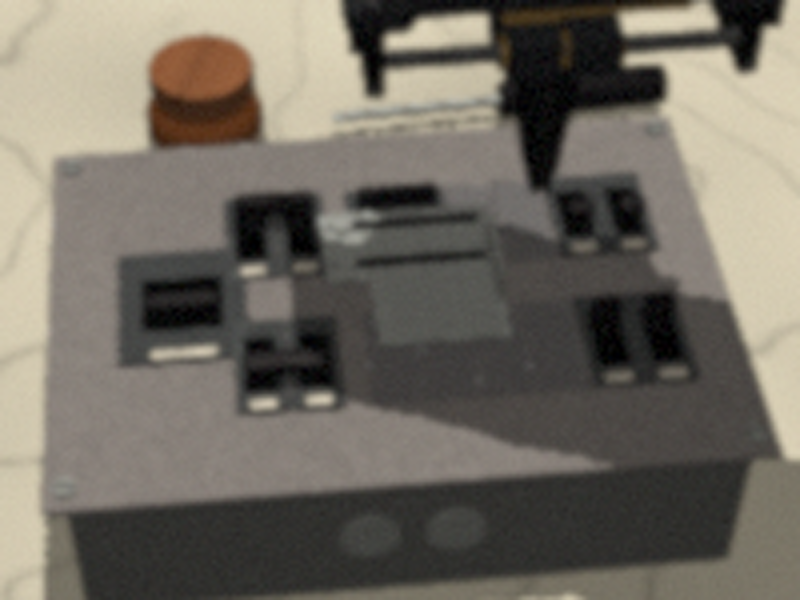

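View pics/w6.png

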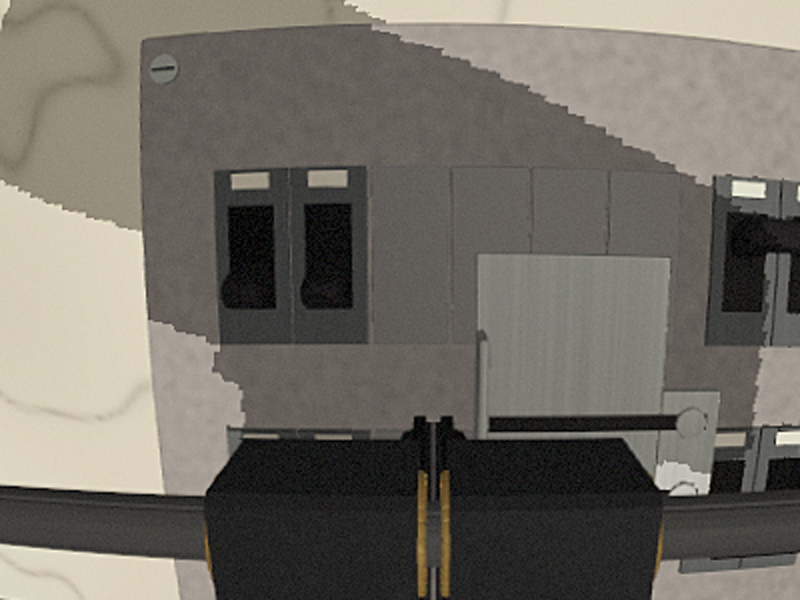

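Emit:
play_rows --pt "0 -0.01 0 0 0 0.003 0" --pt "0 0 0.025 0 0 0.002 0" --pt "0 0 0.025 0 0 0 0" --pt "0 0 0 0 0 0 0"

```text
t: 11.7
eef_pos: [507.9, -43.2, 123.6]
tcp_rot: [3.136, 0.002, 1.766]
ft_force: [0.6, -0.1, 0.3]
opening: 0.002
```

Run:
```python
from h import *
st();plan([-75,0,12])
```

```text
t 11.70 tip(panel) [-72.2  -1.1  17.6] F(panel) [ 0.5 -0.2  0.3] rpy [3.136e+00 2.000e-03 1.766e+00] op 0.00
0 [ 0.0011 -0.0027  0.0056] [0.006 0.002 0.001]
```

Emit:
play_rows --pt "0.001 0 0.005 0.004 0 0 0" --pt "0 0.002 0 0 0 0 0" --pt "0 0.002 0 0 0 0 0" --pt "0 0.002 0 0 0 0 0"

```text
t: 12.1
eef_pos: [515.3, -40.9, 120.1]
tcp_rot: [3.139, 0.002, 1.767]
ft_force: [0.4, 0.3, 0.1]
opening: 0.005
```

Emit:
play_rows --pt "0 0.002 0 0 0 0 0" --pt "0 0.002 0 0 0 0 0"

```text
t: 12.3
eef_pos: [520.1, -40.0, 121.1]
tcp_rot: [3.137, 0.003, 1.767]
ft_force: [-4.0, -0.6, -0.8]
opening: 0.006
```

Emit:
play_rows --pt "0 0.002 0 0 0 0 0" --pt "0 0.002 0 0 0 0 0"

```text
t: 12.5
eef_pos: [523.1, -39.4, 121.0]
tcp_rot: [3.14, 0.003, 1.767]
ft_force: [-3.6, -2.2, 0.5]
opening: 0.007
```

Run:
```python
from h import *
st()
```

```text
t 12.50 tip(panel) [-56.5  -0.3  15. ] F(panel) [-3.9 -1.4  0.5] rpy [3.140e+00 3.000e-03 1.767e+00] op 0.01
```

Emit:
play_rows --pt "0 0.0015 0 0 0 0 0" --pt "0 0.0015 0 0 0 0 0"

```text
t: 12.7
eef_pos: [525.9, -38.9, 121.0]
tcp_rot: [3.141, 0.002, 1.767]
ft_force: [-3.4, -1.8, 1.4]
opening: 0.007
```

Emit:
play_rows --pt "0 0.0015 0 0 0 0 0" --pt "0 0.0015 0 0 0 0 0"

```text
t: 12.9
eef_pos: [528.8, -38.2, 121.0]
tcp_rot: [-3.142, 0.002, 1.767]
ft_force: [-4.3, -2.0, 1.5]
opening: 0.004
```

Emit:
play_rows --pt "0 0.0015 0 0 0 0 0" --pt "0 0.0015 0 0 0 0 0"

```text
t: 13.1
eef_pos: [532.0, -37.6, 121.0]
tcp_rot: [-3.142, 0.002, 1.767]
ft_force: [-3.6, -1.9, 1.4]
opening: 0.007
```

Emit:
play_rows --pt "0 0.0015 0 0 0 0 0" --pt "0 0.0015 0 0 0 0 0" --pt "0 0.0015 0 0 0 0 0" --pt "0 0.0015 0 0 0 0 0"

```text
t: 13.5
eef_pos: [538.4, -36.3, 121.0]
tcp_rot: [-3.141, 0.002, 1.767]
ft_force: [-4.7, -1.7, 1.1]
opening: 0.004
```

Run:
```python
from h import *
st()
```

```text
t 13.50 tip(panel) [-41.   -0.3  15. ] F(panel) [-5.  -0.8  1.1] rpy [-3.141e+00  2.000e-03  1.767e+00] op 0.00
```

Emit:
play_rows --pt "0 0.0015 0 0 0 0 0" --pt "0 0.0015 0 0 0 0 0" --pt "0 0.0015 0 0 0 0 0"

```text
t: 13.8
eef_pos: [543.2, -35.4, 121.0]
tcp_rot: [-3.141, 0.002, 1.767]
ft_force: [-4.0, -1.2, 0.6]
opening: 0.003
```

Emit:
play_rows --pt "0 0.0015 0 0 0 0 0" --pt "0 0.0015 0 0 0 0 0" --pt "0 0.0015 0 0 0 0 0"

```text
t: 14.1
eef_pos: [548.1, -34.4, 121.0]
tcp_rot: [-3.142, 0.002, 1.767]
ft_force: [-4.2, -1.7, 1.3]
opening: 0.008
```

Emit:
play_rows --pt "0 0.0015 0 0 0 0 0" --pt "0 0.0015 0 0 0 0 0" --pt "0 0.0015 0 0 0 0 0" --pt "0 0.0015 0 0 0 0 0" --pt "0 0.0015 0 0 0 0 0" --pt "0 0.0015 0 0 0 0 0"

```text
t: 14.7
eef_pos: [557.7, -32.5, 121.0]
tcp_rot: [-3.141, 0.002, 1.767]
ft_force: [-3.4, -2.3, 0.9]
opening: 0.008
```

Emit:
play_rows --pt "0 0.0015 0 0 0 0 0" --pt "0 0.0015 0 0 0 0 0" --pt "0 0.0015 0 0 0 0 0" --pt "0 0.0015 0 0 0 0 0" --pt "0 0.0015 0 0 0 0 0" --pt "0 0.0015 0 0 0 0 0"

```text
t: 15.3
eef_pos: [567.3, -30.6, 121.0]
tcp_rot: [-3.141, 0.002, 1.767]
ft_force: [-3.5, -2.4, 1.8]
opening: 0.004
```

Run:
```python
from h import *
st()
```

```text
t 15.30 tip(panel) [-11.6  -0.2  15. ] F(panel) [-3.9 -1.6  1.8] rpy [-3.141e+00  2.000e-03  1.767e+00] op 0.00
```

Emit:
play_rows --pt "0 0.0015 0 0 0 0 0" --pt "0 0.0015 0 0 0 0 0" --pt "0 0.0015 0 0 0 0 0"

```text
t: 15.6
eef_pos: [572.1, -29.6, 121.0]
tcp_rot: [-3.141, 0.002, 1.767]
ft_force: [-3.2, -1.3, 2.5]
opening: 0.006
```

Emit:
play_rows --pt "0 0.0013 0 0 0 0 0" --pt "0 0.0013 0 0 0 0 0" --pt "0 0.0013 0 0 0 0 0"

```text
t: 15.9
eef_pos: [576.3, -28.8, 121.0]
tcp_rot: [-3.141, 0.002, 1.767]
ft_force: [-3.8, -1.6, 2.0]
opening: 0.007
```

Emit:
play_rows --pt "0 0.0013 0 0 0 0 0" --pt "0 0.0013 0 0 0 0 0" --pt "0 0.0013 0 0 0 0 0"

```text
t: 16.2
eef_pos: [580.5, -28.0, 121.0]
tcp_rot: [-3.141, 0.002, 1.767]
ft_force: [-3.7, -2.0, 2.0]
opening: 0.004
```

Emit:
play_rows --pt "0 0.0013 0 0 0 0 0" --pt "0 0.0013 0 0 0 0 0" --pt "0 0.0013 0 0 0 0 0"

```text
t: 16.5
eef_pos: [584.6, -27.1, 121.0]
tcp_rot: [-3.141, 0.002, 1.767]
ft_force: [-3.7, -2.8, 0.1]
opening: 0.004
```

Run:
```python
from h import *
st()
```

```text
t 16.50 tip(panel) [ 6.1 -0.1 15. ] F(panel) [-4.1 -2.   0.1] rpy [-3.141e+00  2.000e-03  1.767e+00] op 0.00
```

Near the stop; single millimetres now.

Emit:
play_rows --pt "0 0.001 0 0 0 0 0"

```text
t: 16.6
eef_pos: [585.0, -27.0, 120.9]
tcp_rot: [-3.139, 0.002, 1.767]
ft_force: [-10.9, -5.2, 6.3]
opening: 0.003
```

Emit:
play_rows --pt "0 0.001 0 0 0 0 0"

```text
t: 16.7
eef_pos: [585.0, -27.0, 121.0]
tcp_rot: [-3.137, 0.002, 1.768]
ft_force: [-11.4, -4.9, 7.8]
opening: 0.006
```

Emit:
play_rows --pt "0 0.001 0 0 0 0 0"

```text
t: 16.8
eef_pos: [585.0, -27.0, 121.0]
tcp_rot: [-3.134, 0.001, 1.768]
ft_force: [-10.0, -4.0, 6.5]
opening: 0.006
```

Emit:
play_rows --pt "0 0.001 0 0 0 0 0"

```text
t: 16.9
eef_pos: [585.0, -27.0, 121.0]
tcp_rot: [-3.132, 0.001, 1.768]
ft_force: [-10.0, -3.7, 5.3]
opening: 0.008
```

Run:
```python
from h import *
st()
```

```text
t 16.90 tip(panel) [ 6.4 -0.1 15. ] F(panel) [-10.5  -1.7   5.3] rpy [-3.132e+00  1.000e-03  1.768e+00] op 0.01
```

Emit:
play_rows --pt "0 -0.01 0 -0.008 0 0 0" --pt "0 -0.015 -0.02 0 0 0 0" --pt "-0.01 -0.005 -0.045 0 0 0 0" --pt "-0.045 0 0 0 0 0 0" --pt "-0.04 0 0 0 0 0 0" --pt "0 0 0 0 0 0 0"

```text
t: 17.5
eef_pos: [577.9, -127.8, 189.9]
tcp_rot: [3.133, 0.004, 1.771]
ft_force: [0.1, 1.3, 0.3]
opening: 0.0
```

Run:
```python
from h import *
st();plan([-10,-85,8])
c=read_camera("wrist");crop(c["img"],100,60,500,360,2,"w7.png")
f=lambda p:((projw(c,p2w(p))[0]-[100,60])*2).round(1)
for n in("main","solar","battery","generator"):
    print(n,[f(handle(n,q)) for q in(0,.1,.3)])
for q in (66,68,70): print(q,"tab corners",f([-57+q,22,29]),f([-57+q,-22,29]),"plate low edge",f([-57+q,45,12]), "upper", f([26+q,0,12]))
```

```text
t 17.50 tip(panel) [-19.7 -97.6  83.9] F(panel) [0.3 1.2 0.3] rpy [3.133 0.004 1.771] op 0.00
0 [0.0064 0.0046 0.0379] [0.004 0.002 0.003]
1 [0.0063 0.0048 0.0379] [0.004 0.002 0.003]
main [array([787.9,  76.8]), array([789.2,  88.1]), array([790. , 111.9])]
solar [array([654.9, -63.9]), array([656.1, -53.5]), array([657.5, -30.8])]
battery [array([652.6, 265. ]), array([654.1, 252.9]), array([655.8, 227.6])]
generator [array([464.9, 261. ]), array([465.2, 248.5]), array([465.6, 222.3])]
66 tab corners [531.6  14.4] [530.8 155.6] plate low edge [524.1 -39.8] upper [759.6 108.8]
68 tab corners [538.1  14.8] [537.3 155.8] plate low edge [530.1 -39.5] upper [764.7 109.4]
70 tab corners [544.6  15.1] [543.9 156.1] plate low edge [536.1 -39.2] upper [769.7 110. ]
```

View pics/w7.png

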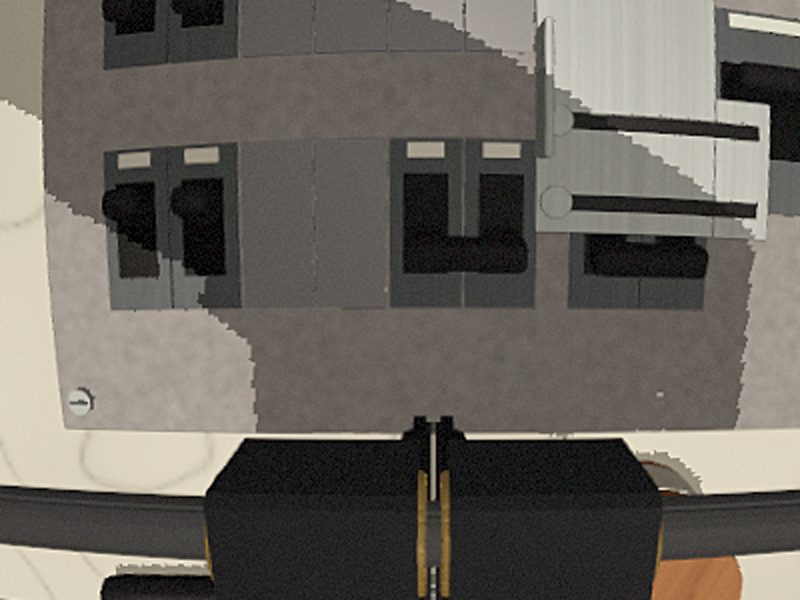

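Emit:
play_rows --pt "0.007 0.005 0.035 0.004 0 0.003 0" --pt "0.007 0.004 0.036 0.003 0 0.003 0" --pt "0 0 0.002 0 0 0 0" --pt "0 0 0 0 0 0 0"

```text
t: 17.95
eef_pos: [585.6, -108.0, 116.1]
tcp_rot: [3.136, 0.004, 1.765]
ft_force: [-0.4, 0.6, 0.8]
opening: 0.002
```

Run:
```python
from h import *
st();plan([-10,-76,8])
```

```text
t 17.95 tip(panel) [ -8.5 -79.7  10.1] F(panel) [-0.3  0.7  0.8] rpy [3.136 0.004 1.765] op 0.00
0 [ 0.0037 -0.0015  0.0021] [0.005 0.004 0.   ]
```

Emit:
play_rows --pt "0.003 -0.001 0.003 0.004 0.003 0 0" --pt "0.003 0 0 0 0 0 0" --pt "0.002 0 0 0 0 0 0"

```text
t: 18.25
eef_pos: [584.0, -99.7, 116.3]
tcp_rot: [3.137, 0.003, 1.766]
ft_force: [-0.1, 0.4, 0.2]
opening: 0.007
```

Emit:
play_rows --pt "0.0015 0 0 0 0 0 0" --pt "0.0015 0 0 0 0 0 0"

```text
t: 18.45
eef_pos: [583.6, -96.9, 117.5]
tcp_rot: [3.135, 0.004, 1.766]
ft_force: [0.3, -2.3, -0.7]
opening: 0.005
```

Emit:
play_rows --pt "0.0012 0 0 0 0 0 0" --pt "0.0012 0 0 0 0 0 0"

```text
t: 18.65
eef_pos: [583.2, -94.8, 118.0]
tcp_rot: [3.135, 0.005, 1.766]
ft_force: [-0.5, -2.9, 0.6]
opening: 0.007
```

Emit:
play_rows --pt "0.0012 0 0 0 0 0 0"

```text
t: 18.75
eef_pos: [583.0, -93.8, 118.2]
tcp_rot: [3.134, 0.005, 1.766]
ft_force: [-1.7, -4.0, 2.1]
opening: 0.003
```

Run:
```python
from h import *
st()
```

```text
t 18.75 tip(panel) [ -8.2 -65.3  12.2] F(panel) [-2.4 -3.6  2.1] rpy [3.134 0.005 1.766] op 0.00
```

Moving freely; continue and lower slightly.

Emit:
play_rows --pt "0.0013 0 0.002 0.002 0 0 0" --pt "0.0013 0 0.002 0.002 0 0 0" --pt "0.0013 0 0 0 0 0 0"

```text
t: 19.05
eef_pos: [583.0, -90.2, 114.6]
tcp_rot: [3.137, 0.006, 1.765]
ft_force: [-0.8, -3.5, 1.9]
opening: 0.006
```

Emit:
play_rows --pt "0.0013 0 0 0 0 0 0" --pt "0.0013 0 0 0 0 0 0" --pt "0.0013 0 0 0 0 0 0"

```text
t: 19.35
eef_pos: [582.3, -86.2, 114.6]
tcp_rot: [3.137, 0.007, 1.765]
ft_force: [-0.0, -3.8, 1.3]
opening: 0.003
```

Emit:
play_rows --pt "0.0013 0 0 0 0 0 0" --pt "0.0013 0 0 0 0 0 0"

```text
t: 19.55
eef_pos: [581.8, -83.5, 114.6]
tcp_rot: [3.136, 0.007, 1.765]
ft_force: [0.2, -3.3, 2.2]
opening: 0.005
```

Run:
```python
from h import *
st()
```

```text
t 19.55 tip(panel) [ -7.5 -54.9   8.6] F(panel) [-0.4 -3.3  2.2] rpy [3.136 0.007 1.765] op 0.01
```

Emit:
play_rows --pt "0.001 0 0 0 0 0 0" --pt "0.001 0 0 0 0 0 0"

```text
t: 19.75
eef_pos: [581.3, -81.2, 114.5]
tcp_rot: [3.137, 0.007, 1.765]
ft_force: [1.1, -3.1, 1.2]
opening: 0.007
```

Emit:
play_rows --pt "0.001 0 0 0 0 0 0"

```text
t: 19.85
eef_pos: [581.2, -80.3, 114.5]
tcp_rot: [3.136, 0.007, 1.766]
ft_force: [0.8, -8.5, 2.1]
opening: 0.007
```

Emit:
play_rows --pt "0.001 0 0 0 0 0 0"

```text
t: 19.95
eef_pos: [581.2, -80.0, 114.5]
tcp_rot: [3.136, 0.009, 1.766]
ft_force: [0.8, -12.5, 0.6]
opening: 0.005
```

Run:
```python
from h import *
st()
```

```text
t 19.95 tip(panel) [ -7.4 -51.5   8.5] F(panel) [ -1.7 -12.4   0.6] rpy [3.136 0.009 1.766] op 0.00
```

Stop reached at y = −51.5, as predicted. Withdraw, lift and check.

Emit:
play_rows --pt "-0.01 0 0 0.004 0 0 0" --pt "-0.015 0 0 0 0.005 0 0" --pt "-0.01 0 -0.03 0 0 0 0" --pt "0 0 -0.05 0 0 0 0" --pt "-0.02 0 -0.05 0 0 0 0" --pt "-0.03 0 -0.04 0 0 0 0" --pt "0 0 0 0 0 0 0"

```text
t: 20.65
eef_pos: [597.4, -167.0, 285.4]
tcp_rot: [-3.137, -0.005, 1.766]
ft_force: [-0.5, 0.4, 0.0]
opening: 0.002
```

Run:
```python
from h import *
s=st();print(s["joints"].round(2))
c=read_camera("wrist");crop(c["img"],130,60,530,360,2,"w8.png")
f=lambda p:((projw(c,p2w(p))[0]-[130,60])*2).round(1)
for n in("main","solar","battery","generator"):
    print(n,[f(handle(n,q)) for q in(0,.1,.46,.56)])
print([f([-57+q,22,29]) for q in(68,70)])
c=read_camera("side");crop(c["img"],230,140,430,290,4,"s8.png")
```

```text
t 20.65 tip(panel) [  -8.4 -139.8  179.4] F(panel) [-0.4  0.5  0. ] rpy [-3.137 -0.005  1.766] op 0.00
[-0.38  0.44  1.49  0.    1.22 -0.58]
main [array([613.4,  13.6]), array([614.3,  21.6]), array([614.8,  52.8]), array([614.3,  61.7])]
solar [array([509.7, -83. ]), array([510.3, -75.7]), array([511.1, -46. ]), array([510.9, -37.2])]
battery [array([512.1, 150.3]), array([512.5, 141.2]), array([512.7, 108. ]), array([512.3,  99.3])]
generator [array([373. , 147.5]), array([373. , 138.3]), array([373.1, 104.8]), array([373.1,  96. ])]
[array([422. , -26.5]), array([426.6, -26.4])]
```

View pics/w8.png

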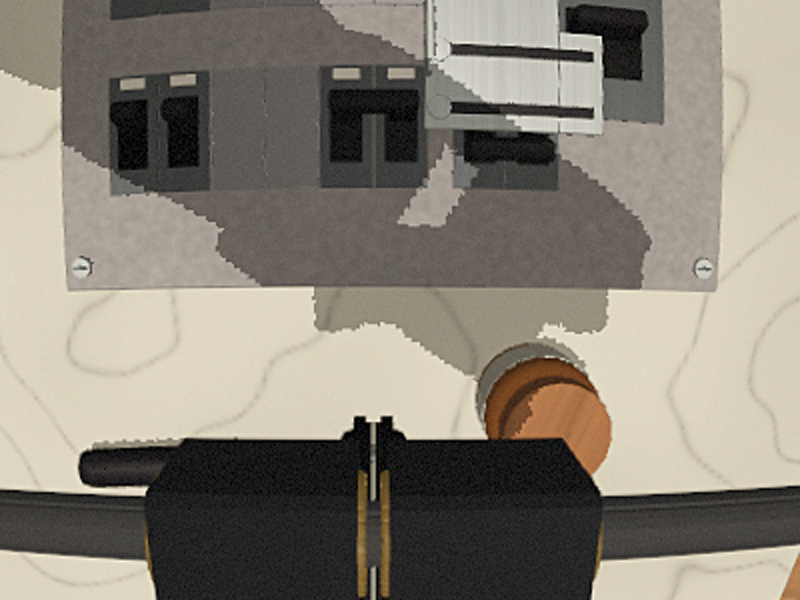

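View pics/s8.png

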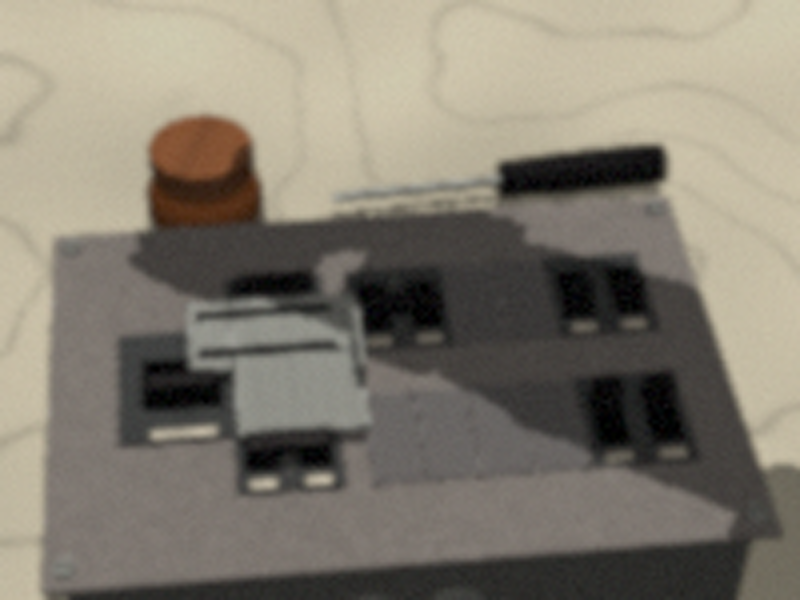

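```bash
python3 -c "
from cell import *
print(job_done())"
```

```text
the job is handed in; nothing more can be done
None
```

The panel is set for the generator and the job is handed in. I pushed main, solar and battery fully off in that order, then slid the interlock plate fully up, then put the generator breaker fully on. None of the three was blocked, so this was the right order on the first try.

- **Forces:** At every stop I saw the force rise. It was 10–13 N at most of them, with one reading of about 16 N at the main, so all stayed under 20 N. Forces were only read at the end of each call.
- **Breakers:** Each handle stopped within about 1 mm of where its stop was worked out to be. The wrist camera put main, solar and battery at about 0 rad.
- **Plate:** The wrist camera showed the tab and upper edge at the 70 mm position.
- **Generator:** The push ended at the on stop. In the picture the tie's middle was about 6 pixels (in the doubled picture) off the prediction for 0.56 rad. I took that as its visible side face and relied on the firm stop.
- **Everything else:** I did not touch the branch breakers, jar, screwdriver or mug. The first three looked unchanged in the last pictures; the mug was out of those views. The arm is clear of everything, the jaws hold nothing, and it took about 21 s.
- **One disagreement:** The camera-only fit put the cover 87 mm above the worktop instead of 92 mm. I used 92 mm, and the contacts agreed with that.

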